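Shut the balance's draught shield and start its check

ROBOT

A 6-joint arm with a two-finger parallel gripper is mounted at the origin on the work surface. World frame = base frame: x ahead of the robot, y to its left, z up, the work surface at z = 0. Lengths are in m, angles in rad, forces in N, time in s.
With the tool pointing down it reaches from about 0.375 to 0.9 m from the base axis. Payload 3.1 kg.
Tool frame: the origin (TCP) lies at the very end of the fingers, on their centre line; the grasp point (between the pads) lies 19 mm behind it; x points along the fingers, z is the direction in which the jaws open and shut, and the axes are right-handed (so a half turn about x gives the same grasp; the last joint's range is limited). The gripper opens to 85 mm and grips with 20 to 120 N. Pads are 22 mm wide; open, the fingers measure 114 mm over their backs; the gripper's body (76 mm by 85 mm) begins 54 mm behind the grasp point. The pads swing forward as they close: fully open they stand 13 mm farther back than shut.
Start: joints at [-1.514, 0.527, 1.433, -0, 1.181, -0.178], TCP at [0.145, -0.608, 0.231] pointing down, gripper open.
Joint ranges: [-3.08, 3.08], [-0.75, 2.2], [0.22, 2.44], [-1.43, 4.57], [0, 2.65], [-2.85, 2.85]. Speed limits (rad/s): [2.79, 2.79, 3.14, 3.14, 3.14, 3.14].

INTERFACE

Orientations are given as a unit quaternion [x, y, z, w].
In Python, from station import manip, viewer, job gives the robot as it stands.
- The arm moves only by the tool move_arm, never from a script. Its argument "deltas" is one flat list of numbers, 7 for each row, row after row: the finger opening in mm, from 0 to 85.4, then the shift along the tool's x, y, z in mm, then the turn, a rotation vector about the tool's x, y, z in degrees. In form: [jaw, tx, ty, tz, rx, ry, rz, jaw, tx, ty, tz, rx, ry, rz, ...]. A call has 1 to 10 rows; each row shifts and turns the commanded pose from where the row before left it, along the tool's axes as they then stand; what a row does not reach is not made up. A row lasts 1/10 s, in which the tool goes at most 50 mm and 8.59 degrees, less where a joint would pass 70% of its speed; a pose out of reach is approached as far as the arm can. A call is refused whole if a number of a shift passes 50 or a number of a turn 8.59, either way. A call with a gripper value outside its range is refused whole. The fingers move at their own pace and stop on an object; "force" is the grip in N (left out, the last holds). Time passes only in rows, so rows that do not move let the fingers close. It gives the time, the measured TCP pose, the force and the opening at its end, in the units of the state.
- manip.sense(): the state, without advancing time (a new reading comes with each control period).
- viewer.snapshot(name): name is "scene" or "top" or "wrist"; returns a dict with "image" (480x640x3 uint8, red, green, blue), "depth" (480x640 float32, m along the optical axis (not along the pixel's ray), 0 where there is no reading), "fovy" (degrees; the focal length in pixels is half the picture's height over the tangent of half this angle, whatever the lens; pixels are square), "cx", "cy" (the principal point, pixels), "R" (3x3) and "t" (3): a world point X has camera coordinates R X + t. Camera axes: x right, y down, z forward; pixel columns grow to the right and rows downward; lengths in m; the calibration is good to about 2 mm. A picture is of the moment at which its call begins.
- job.sign_off(): hands the job in, once; it reports no verdict.
The state is a dict: "t": time; "q": joint angles; "qd": joint speeds; "tau": joint torques, N m; "tcp_pos": TCP position; "tool_rot": TCP orientation; "force": force on the tool from outside, world axes, zero at the start; "ft_torque": the same for the moment, N m; "finger_gap": opening from 0.0 (shut) to 1.0 (fully open).
Only numpy, scipy, OpenCV 4.12 (cv2) and the standard library are available. Lean on these libraries where they do the work, as an engineer would, in place of code of your own. Each camera call takes 0.05 s, during which the arm holds its last target.

TASK

The check weight is on the pan: push both sliding glass doors of the balance fully shut with the fingertips, by their blue tabs. Only when both are shut, press the green key all the way down and let it come up again. Do not press the red key, and leave the check weight and everything else on the bench standing where it is.

Things in the scene. Friction and masses are not known exactly. Their poses are not given: they have to be found in the camera images.
- balance: ivory laboratory balance, fixed. Origin on the bench under its middle; x from its front (keys, towards the robot) to its back, y to its left as seen by the robot. Base x -185 to 165 mm, y +-105, top 55 mm up. Glass chamber on it: x -62 to 165, y +-96, top at 232 mm; on each side a sliding glass door (glass at y +-100, its tab reaching out to +-145 mm).
- door_left (a joint): sliding glass door on the left (+y) side of the balance; m: 0 = fully shut (hard stop), at most 0.10; starts at 0.04 to 0.085. It grows towards the balance's back (its +x): shut it by pushing its tab towards the front (-x). About 1.5 N of friction, no spring: it stays where it is left.
- door_right (a joint): sliding glass door on the right (-y) side of the balance; m: 0 = fully shut (hard stop), at most 0.10; starts at 0.04 to 0.085. It grows towards the balance's back (its +x): shut it by pushing its tab towards the front (-x). About 1.5 N of friction, no spring: it stays where it is left.
- left_tab (a point): push tab of the left glass door. Blue plastic blade near the door's front edge, 10 mm thick along the balance's x, standing 42 mm out sideways from the glass along its y, 45 mm high. This point: centre of its upper edge, 225 mm above the bench; it moves with the door; axes as the balance's.
- right_tab (a point): push tab of the right glass door. Blue plastic blade near the door's front edge, 10 mm thick along the balance's x, standing 42 mm out sideways from the glass along its y, 45 mm high. This point: centre of its upper edge, 225 mm above the bench; it moves with the door; axes as the balance's.
- green_key (a joint): travel of the green key in m: 0 = up, 0.006 = fully down; it springs back. Fully down takes 4 N.
- green_key_top (a point): centre of the top of the green key, a round push key 26 mm across, on the front deck at the balance's x = -138 mm, y = +72 mm. It is pressed straight down. The red key, alike, stands 144 mm to its right.
- red_key (a joint): travel of the red (power) key in m: 0 = up, 0.006 = fully down. Not to be pressed.
- pan (a point): centre of the upper face of the round steel weighing pan (90 mm across) inside the chamber, 74 mm above the bench; the check weight stands on it.
- check_weight: brass check weight, 32 mm across and 46 mm high, on the pan; origin at the centre of its underside. To be left alone.
- weight_a: steel weight, 40 mm across, 58 mm high, on the bench to the left of the balance; origin under its centre. To be left alone.
- weight_b: brass weight, 26 mm across, 38 mm high, on the bench to the right of the balance; origin under its centre. To be left alone.
- beaker: glass beaker, 64 mm across, 85 mm high; origin under its centre. To be left alone.
- tape: roll of beige tape lying flat, 110 mm across, 24 mm high; origin under its centre. To be left alone.
- jar: amber glass jar with a white cap, 56 mm across, 75 mm high; origin under its centre. To be left alone.
- tray: white open plastic tray, 100 by 75 mm, 22 mm high; origin under its centre. To be left alone.

How it is judged:
By the outcome, as a careful person would: the job done as asked, in the order asked, and still so for the second after the job is handed in, with the robot touching nothing.
It also fails if it takes over 54 s, if anything falls off the work surface, if the arm or the gripper's body presses on something with over 40 N, if the wrist force passes 120 N, or if a joint passes its speed limit or range.

## Working session

There is one attempt and no reset: what is moved stays moved. The work goes in short steps, Python scripts to look and compute and a tool call to move; the robot and the scene stay as the last step left them, time stands still between calls to the robot, and variables do not carry over. Pictures are saved under pics/ and viewed, and the job is handed in when it is done.

Besides the shell and the picture viewer there is one more tool, called after "Call:" as name(argument=value, ...) on one line, values as JSON. move_arm: Moves the arm, as the interface text tells. Its arguments: {"type":"object","properties":{"deltas":{"type":"array"},"force":{"type":"number"}},"required":["deltas"]}

```bash
ls; mkdir -p pics; cat > h.py <<'E'
import numpy as np, cv2
from station import manip, viewer, job
def snap(n,f):
    s=viewer.snapshot(n); cv2.imwrite('pics/'+f+'.png',cv2.cvtColor(s['image'],cv2.COLOR_RGB2BGR)); np.savez('pics/'+f+'.npz',**s); return s
def ray(s,u,v):
    f=240/np.tan(np.radians(float(s['fovy']))/2); R=np.array(s['R']);t=np.array(s['t'])
    d=R.T@np.array([(u-s['cx'])/f,(v-s['cy'])/f,1]); return -R.T@t,d
def onz(s,u,v,z):
    o,d=ray(s,u,v); return o+d*(z-o[2])/d[2]
def proj(s,X):
    f=240/np.tan(np.radians(float(s['fovy']))/2); c=np.array(s['R'])@np.array(X)+np.array(s['t']); return np.array([c[0]/c[2]*f+s['cx'],c[1]/c[2]*f+s['cy']])
E
python3 - <<'E'
from h import *
print(manip.sense())
for n in ['scene','top','wrist']:
    s=snap(n,n+'0'); print(n,s['fovy'],s['cx'],s['cy'],-np.array(s['R']).T@s['t'],s['R'])
E
```

```text
pics
{'t': 0.0, 'q': array([-1.51451410e+00,  5.28489028e-01,  1.43391444e+00,  1.30746214e-05,
        1.18138640e+00, -1.78526235e-01]), 'qd': array([ 0.00102344, -0.00104077,  0.00085504,  0.00141551,  0.00035823,
       -0.00076004]), 'tau': array([-1.15750994e-03, -4.42349374e+01, -1.78025490e+01, -2.80036629e-04,
        8.49187811e-03, -1.35878705e-05]), 'tcp_pos': array([ 0.14538559, -0.60711584,  0.23031571]), 'tool_rot': array([ 0.43857645,  0.55563547, -0.43740712,  0.55461242]), 'force': array([0.07630824, 0.50150816, 0.76110069]), 'ft_torque': array([0.00936108, 0.02572281, 0.03324817]), 'finger_gap': 1.0002145626294952}
scene 53.63514406554407 325.4052675905391 239.9748950381624 [0.17845979 0.9248135  1.01665582] [[-0.93404081 -0.35666419  0.01893186]
 [-0.24554376  0.60273618 -0.75922155]
 [ 0.25937622 -0.71379251 -0.65055686]]
top 57.613012516080055 314.90386146869855 246.13406175929939 [ 0.4188633  -0.01349971  1.11414195] [[ 6.76956562e-03 -9.99976612e-01  9.73941058e-04]
 [-9.94305727e-01 -6.83475216e-03 -1.06345699e-01]
 [ 1.06349869e-01 -2.48480982e-04 -9.94328740e-01]]
wrist 64.68671739896729 314.75829882456674 232.68985546973036 [ 0.21457775 -0.59059238  0.3723628 ] [[ 0.23291675 -0.97249519 -0.00170158]
 [-0.93196682 -0.22370921  0.2852929 ]
 [-0.27782663 -0.06486368 -0.95843887]]
```

View pics/scene0.png

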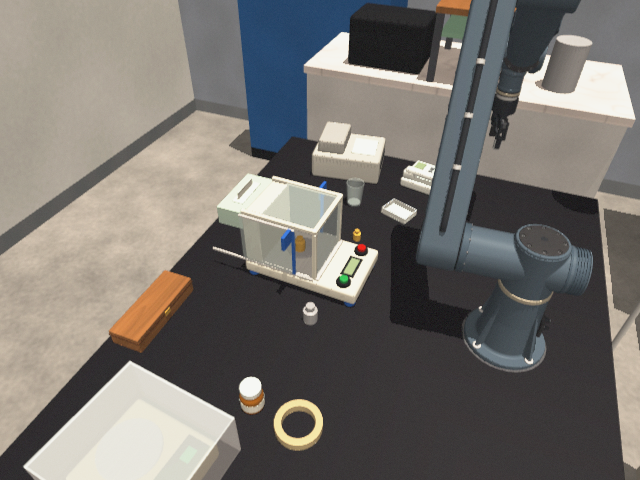

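View pics/top0.png

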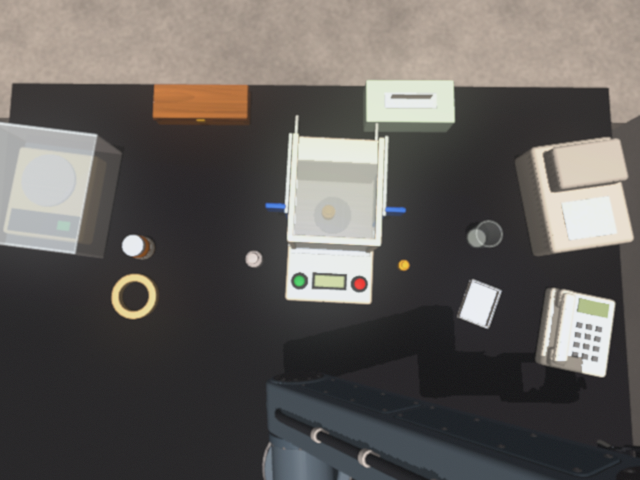

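The scene view shows the balance with its keys at the front and a blue tab on each side. In the top view the green key is at (300,281), the red at (360,284), the left tab at about (275,207) and the right tab at about (396,210).

```bash
python3 - <<'E'
from h import *
for n in ['top','scene']:
    s=dict(np.load(f'pics/{n}0.npz')); hsv=cv2.cvtColor(s['image'],cv2.COLOR_RGB2HSV)
    R=s['R'];f=240/np.tan(np.radians(float(s['fovy']))/2)
    for nm,lo,hi in [('blue',(105,130,90),(122,255,255)),('green',(55,150,60),(80,255,255)),('red',(0,200,100),(4,255,255)),('red2',(174,180,80),(180,255,255))]:
        m=cv2.inRange(hsv,lo,hi); k,l,st,c=cv2.connectedComponentsWithStats(m)
        for i in range(1,k):
            if 25<st[i,4]<2000:
                v,u=np.where(l==i); d=s['depth'][v,u]; ok=d>0
                P=(np.c_[(u-s['cx'])/f*d,(v-s['cy'])/f*d,d]-s['t'])@R
                P=P[ok]
                r=cv2.minAreaRect(np.c_[u,v].astype(np.float32))
                print(n,nm,st[i],c[i].round(1),'med',np.median(P,0).round(3),'min',np.percentile(P,3,axis=0).round(3),'max',np.percentile(P,97,axis=0).round(3),r)
s=dict(np.load('pics/top0.npz'))
cv2.imwrite('pics/topcrop.png',cv2.cvtColor(cv2.resize(s['image'][110:310,230:420],None,fx=3,fy=3,interpolation=cv2.INTER_CUBIC),cv2.COLOR_RGB2BGR))
E
```

```text
top blue [265 203  20   6 111] [274.4 205.5] med [0.598 0.074 0.224] min [ 0.593  0.053 -0.003] max [0.65  0.1   0.227] ((274.5, 205.5), (5.0, 19.0), 90.0)
top blue [386 207  20   6 107] [395.9 209.3] med [ 0.592 -0.183  0.224] min [ 0.587 -0.245 -0.003] max [ 0.642 -0.162  0.227] ((395.5, 209.5), (5.0, 19.0), 90.0)
top green [295 277   9   7  39] [298.6 279.5] med [0.451 0.026 0.076] min [0.444 0.014 0.073] max [0.456 0.033 0.08 ] ((298.770263671875, 279.62164306640625), (5.753964424133301, 8.219949722290039), 80.53767395019531)
scene blue [319 181   8   8  43] [323.4 184.8] med [ 0.59  -0.185  0.223] min [ 0.588 -0.197  0.205] max [ 0.597 -0.16   0.23 ] ((322.5, 184.5), (7.0, 7.0), 90.0)
scene blue [281 230  14  44 253] [288.7 244.3] med [0.595 0.059 0.196] min [0.587 0.047 0.079] max [0.603 0.09  0.226] ((287.9779052734375, 251.66818237304688), (43.37038803100586, 12.63861083984375), 86.18592071533203)
scene green [339 275   9   8  58] [343.4 278.6] med [0.448 0.029 0.075] min [0.438 0.015 0.067] max [0.458 0.037 0.082] ((343.0, 278.5), (7.0, 8.0), 90.0)
scene red [357 244   9   8  48] [361.1 247.3] med [ 0.442 -0.115  0.076] min [ 0.432 -0.13   0.068] max [ 0.452 -0.107  0.081] ((361.3000183105469, 247.4000244140625), (7.155416965484619, 6.708203315734863), 26.56505012512207)
```

View pics/topcrop.png

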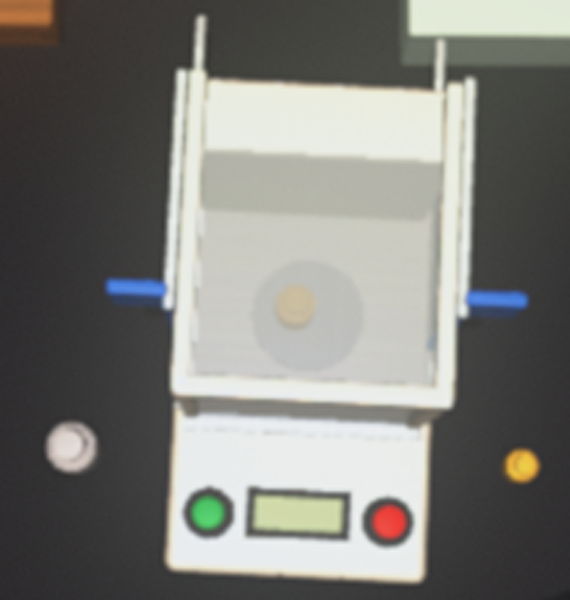

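```bash
cat >> h.py <<'E'
from scipy.spatial.transform import Rotation as Ro
E
python3 - <<'E'
from h import *
st=manip.sense(); T=Ro.from_quat(st['tool_rot']); print(T.as_matrix().round(3))
w=np.load('pics/wrist0.npz'); c=-w['R'].T@w['t']; print('cam in tool',T.inv().apply(c-st['tcp_pos']).round(3))
s=dict(np.load('pics/top0.npz'));hsv=cv2.cvtColor(s['image'],cv2.COLOR_RGB2HSV)
K={}
for nm,ms in [('g',[((45,90,40),(85,255,255))]),('r',[((0,120,60),(6,255,255)),((172,120,60),(180,255,255))])]:
    m=sum(cv2.inRange(hsv,*a) for a in ms); m[:260]=0; m[300:]=0; m[:,:285]=0;m[:,375:]=0
    if nm=='g': m[:,310:]=0
    v,u=np.where(m>0); K[nm]=onz(s,u.mean(),v.mean(),.076); print(nm,len(u),u.mean(),v.mean(),K[nm])
d=K['g']-K['r']; yaw=np.arctan2(-d[0],d[1]); print(np.hypot(d[0],d[1]),np.degrees(yaw))
for (u,v) in [(274.4,205.5),(395.9,209.3)]: print(onz(s,u,v,.225))
M=np.array([[np.cos(yaw),-np.sin(yaw)],[np.sin(yaw),np.cos(yaw)]])
o=(K['g'][:2]+K['r'][:2])/2-M@[-.138,0]; print('origin',o)
for (u,v) in [(274.4,205.5),(395.9,209.3)]: print('tab in bal',M.T@(onz(s,u,v,.225)[:2]-o))
for z,p in [(.232,(-.062,.096)),(.232,(-.062,-.096)),(.055,(-.185,.105)),(.055,(-.185,-.105))]: print(proj(s,[*(o+M@p),z]))
E
```

```text
[[-0.     0.973  0.233]
 [ 0.002  0.233 -0.973]
 [-1.     0.    -0.002]]
cam in tool [-0.142  0.071 -0.   ]
g 100 298.88 280.5 [0.44765351 0.0236961  0.076     ]
r 110 359.43636363636364 283.56363636363636 [ 0.44138617 -0.11993459  0.076     ]
0.14376735641750255 -2.498520824168901
[0.59794802 0.07066295 0.225     ]
[ 0.59171651 -0.18069277  0.225     ]
origin [ 0.58238865 -0.05413516]
tab in bal [0.01010417 0.12535776]
tab in bal [ 0.0148361  -0.12603066]
[286.35164661 240.36089585]
[380.62022618 245.09258318]
[284.40327908 299.58896682]
[371.51928656 304.01368304]
```

Call:
move_arm(deltas=[0,-10,0,0,-8.2,0,0,0,-10,0,0,-8.2,0,0,0,-10,0,0,-8.2,0,0,0,-10,0,0,-8.2,0,0,0,-10,0,0,-8.2,0,0,0,-10,0,0,-8.2,0,0,0,-10,0,0,-8.2,0,0,0,-10,0,0,-8.2,0,0,0,-10,0,0,-8.2,0,0,0,0,0,0,0,0,0], force=20)

```text
t: 1.15
tcp_pos: [0.1455, -0.6085, 0.3225]
tool_rot: [0.016, 0.707, -0.018, 0.707]
force: [0.4, -0.0, 0.2]
finger_gap: 0.001
```

```bash
cat >> h.py <<'E'
yaw=np.radians(-2.5); M=np.array([[np.cos(yaw),-np.sin(yaw)],[np.sin(yaw),np.cos(yaw)]]); O=np.array([.5824,-.0541])
def rep(tgt=None,z=None):
    s=manip.sense(); T=Ro.from_quat(s['tool_rot']); p=s['tcp_pos']
    print('t',round(s['t'],2),'tcp',p.round(4),'bal',(M.T@(p[:2]-O)).round(4),'F',s['force'].round(2),'q',s['q'].round(2),'gap',round(s['finger_gap'],3)); print(T.as_matrix().round(3).tolist())
    if tgt is not None:
        g=np.array([*(O+M@tgt),z]); print('shift tool mm',(T.inv().apply(g-p)*1000).round(1), 'ideal rot err tool deg',np.degrees((T.inv()*Ro.from_matrix(np.array([[0,M[0,1],M[0,0]],[0,M[1,1],M[1,0]],[-1,0,0]]))).as_rotvec()).round(2))
E
python3 -c "
from h import *
rep((.055,-.127),.30)"
```

```text
t 1.15 tcp [ 0.1455 -0.6085  0.3225] bal [-0.4123 -0.5729] F [ 0.43 -0.02  0.22] q [-1.51  0.44  1.32  0.    1.38 -1.47] gap 0.001
[[0.0, 0.048, 0.999], [-0.003, 0.999, -0.048], [-1.0, -0.003, 0.0]]
shift tool mm [ 21.5 448.1 465.3] ideal rot err tool deg [-0.26  0.02  0.15]
```

Call:
move_arm(deltas=[0,0,32,33,0,0,0,0,0,32,33,0,0,0,0,0,32,33,0,0,0,0,0,32,33,0,0,0,0,0,32,33,0,0,0,0,0,32,33,0,0,0,0,0,32,33,0,0,0,0,0,32,33,0,0,0,0,0,32,33,0,0,0,0,0,32,33,0,0,0])

```text
t: 2.15
tcp_pos: [0.4913, -0.3023, 0.3205]
tool_rot: [0.018, 0.707, -0.018, 0.707]
force: [0.8, -0.5, 0.3]
finger_gap: -0.0
```

Call:
move_arm(deltas=[0,0,32,33,0,0,0,0,0,32,33,0,0,0,0,0,32,33,0,0,0,0,0,32,33,0,0,0,0,0,0,0,0,0,0,0,0,0,0,0,0,0])

```text
t: 2.75
tcp_pos: [0.6284, -0.1814, 0.32]
tool_rot: [0.017, 0.708, -0.017, 0.706]
force: [-0.8, -0.3, 0.4]
finger_gap: -0.003
```

```bash

python3 -c "
from h import *
rep((.055,-.127),.197)
snap('scene','scene1');snap('wrist','wrist1')
s=snap('top','top1')
print([proj(s,[*(O+M@np.array(p)),.2]) for p in [(.055,-.127)]])"
```

```text
t 2.75 tcp [ 0.6284 -0.1814  0.32  ] bal [ 0.0515 -0.1251] F [-0.8  -0.31  0.42] q [-0.45  0.49  1.24 -0.    1.41 -0.4 ] gap -0.003
[[-0.002, 0.048, 0.999], [0.0, 0.999, -0.048], [-1.0, 0.0, -0.002]]
shift tool mm [122.9  -1.9   3.8] ideal rot err tool deg [-0.24 -0.13 -0.01]
[array([394.74183902, 193.0310906 ])]
```

View pics/scene1.png

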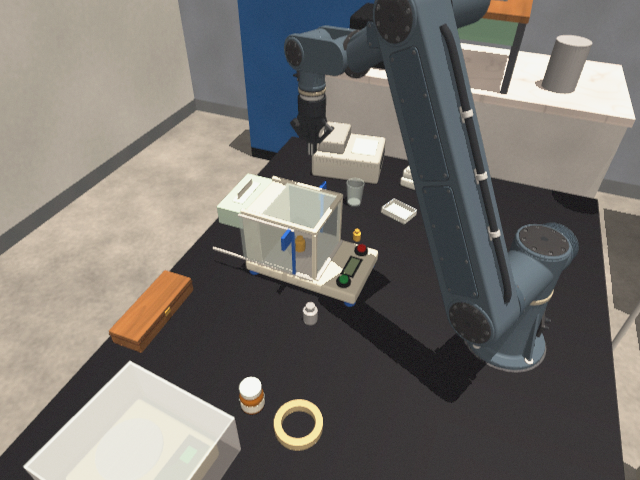

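View pics/wrist1.png

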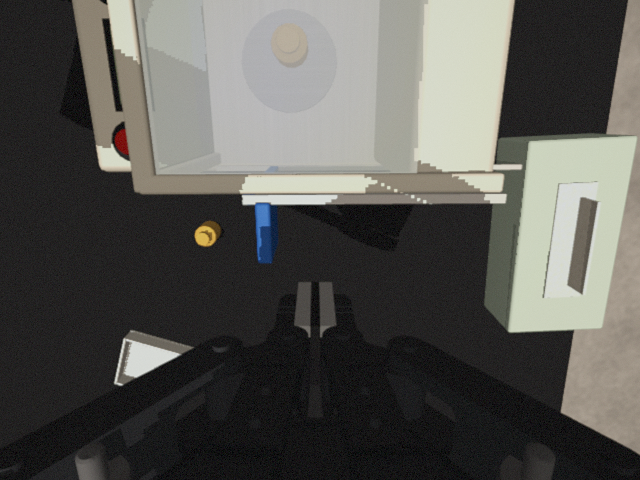

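The wrist view shows the shut fingers at about (315,290), well behind the right tab at (264,232). The brass weight is at (207,233), clear of the path. Going down next.

Call:
move_arm(deltas=[0,40,-1,3,0,0,0,0,40,-1,0,0,0,0,0,40,0,0,0,0,0,0,0,0,0,0,0,0])

```text
t: 3.3
tcp_pos: [0.6262, -0.1843, 0.1954]
tool_rot: [0.02, 0.711, -0.016, 0.702]
force: [-0.9, -0.4, -0.7]
finger_gap: 0.001
```

Call:
move_arm(deltas=[0,0,0,-7,0,0,0,0,0,0,-7,0,0,0,0,0,0,-7,0,0,0,0,0,0,-5,0,0,0,0,0,0,0,0,0,0])

```text
t: 3.8
tcp_pos: [0.6053, -0.1836, 0.2031]
tool_rot: [0.017, 0.706, -0.017, 0.708]
force: [-0.2, -0.8, -0.1]
finger_gap: 0.0
```

```bash

python3 -c "
from h import *
rep((-.03,-.127),.2)
snap('wrist','wrist2')"
```

```text
t 3.8 tcp [ 0.6053 -0.1836  0.2031] bal [ 0.0285 -0.1284] F [-0.23 -0.83 -0.05] q [-0.47  0.57  1.44 -0.    1.13 -0.42] gap 0.0
[[0.002, 0.048, 0.999], [-0.001, 0.999, -0.048], [-1.0, -0.001, 0.002]]
shift tool mm [  3.    1.2 -58.5] ideal rot err tool deg [-0.26  0.14  0.07]
```

View pics/wrist2.png

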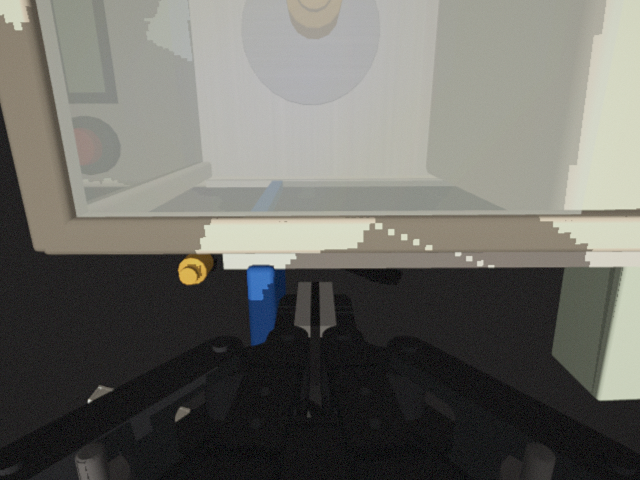

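Call:
move_arm(deltas=[0,0,0,-5,0,0,0,0,0,0,-5,0,0,0,0,0,0,-5,0,0,0,0,0,0,-5,0,0,0,0,0,0,-5,0,0,0,0,0,0,-5,0,0,0,0,0,0,-5,0,0,0])

```text
t: 4.55
tcp_pos: [0.5699, -0.1818, 0.2013]
tool_rot: [0.017, 0.707, -0.017, 0.707]
force: [1.4, -0.8, 1.1]
finger_gap: 0.0
```

```bash

python3 -c "
from h import *
rep((-.06,-.127),.2)
snap('wrist','wrist3')"
```

```text
t 4.55 tcp [ 0.5699 -0.1818  0.2013] bal [-0.0069 -0.1281] F [ 1.45 -0.83  1.15] q [-0.5   0.53  1.53 -0.    1.08 -0.45] gap 0.0
[[0.0, 0.048, 0.999], [-0.0, 0.999, -0.048], [-1.0, -0.0, 0.0]]
shift tool mm [  1.3   0.8 -53.1] ideal rot err tool deg [-0.25  0.    0.01]
```

View pics/wrist3.png

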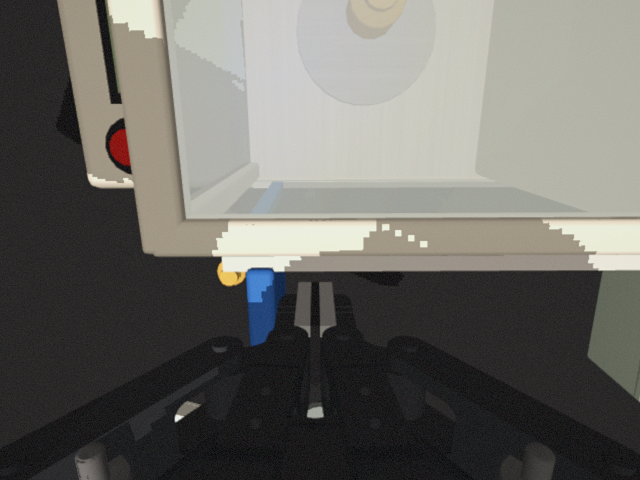

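The tab at (262,305) now moves with the fingers and the force is about 1.5 N, so they are in contact.

Call:
move_arm(deltas=[0,0,0,-5,0,0,0,0,0,0,-5,0,0,0,0,0,0,-5,0,0,0,0,0,0,0,0,0,0])

```text
t: 5.0
tcp_pos: [0.554, -0.1807, 0.2011]
tool_rot: [0.017, 0.708, -0.017, 0.706]
force: [0.1, 0.0, 0.9]
finger_gap: 0.001
```

Call:
move_arm(deltas=[0,0,0,-4,0,0,0,0,0,0,-4,0,0,0,0,0,0,0,0,0,0])

```text
t: 5.3
tcp_pos: [0.5522, -0.1807, 0.2014]
tool_rot: [0.017, 0.703, -0.018, 0.711]
force: [13.3, 0.9, -7.2]
finger_gap: -0.004
```

The force has jumped to 13 N, so the door is on its hard stop. Backing off and up.

Call:
move_arm(deltas=[0,0,0,20,0,0,0,0,0,0,10,0,0,0,0,-40,0,0,0,0,0,0,-40,0,0,0,0,0,0,-40,0,0,0,0,0,0,0,40,20,0,0,0,0,0,40,20,0,0,0,0,0,40,20,0,0,0,0,0,40,10,0,0,0,0,0,0,0,0,0,0])

```text
t: 6.3
tcp_pos: [0.6552, -0.0202, 0.3207]
tool_rot: [0.016, 0.707, -0.014, 0.706]
force: [-0.4, 0.5, -0.2]
finger_gap: 0.0
```

```bash

python3 -c "
from h import *
rep((.053,.127),.30)
snap('wrist','wrist4');snap('scene','scene4');snap('top','top4')"
```

```text
t 6.3 tcp [ 0.6552 -0.0202  0.3207] bal [0.0712 0.037 ] F [-0.4   0.45 -0.18] q [-0.2   0.49  1.24  0.    1.41 -0.16] gap 0.0
[[-0.001, 0.042, 0.999], [0.002, 0.999, -0.042], [-1.0, 0.002, -0.002]]
shift tool mm [ 20.9  90.  -18. ] ideal rot err tool deg [ 0.11 -0.09 -0.14]
```

View pics/scene4.png

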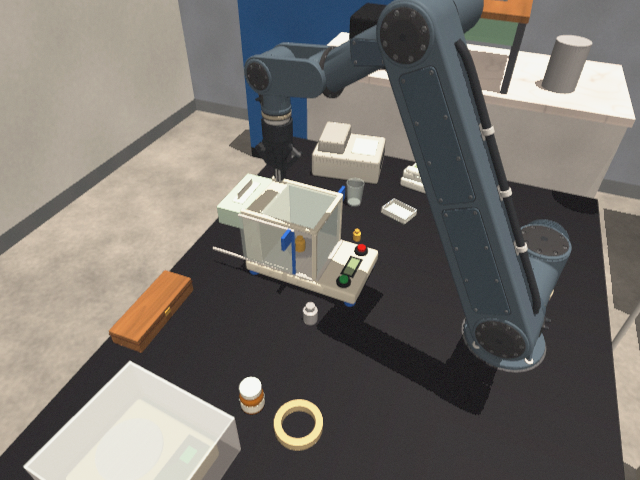

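View pics/wrist4.png

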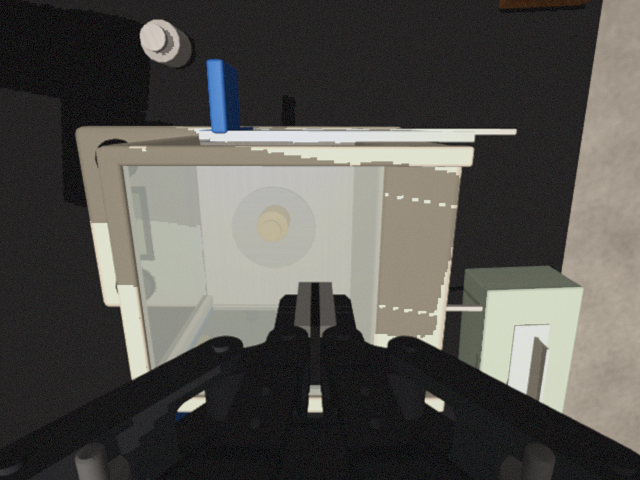

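The right tab has moved forward to (342,190) in the scene view. The left tab is still at (288,240). In the wrist view the left side is clear at this height. Moving over to the left, behind its tab.

Call:
move_arm(deltas=[0,0,45,-9,0,0,0,0,0,45,-9,0,0,0,0,0,0,0,0,0,0,0,40,0,0,0,0,0,0,40,0,0,0,0,0,0,39,0,0,0,0,0,0,0,0,0,0,0,0,0,0,0,0,0,0,0])

```text
t: 7.25
tcp_pos: [0.6413, 0.0636, 0.2024]
tool_rot: [0.017, 0.707, -0.018, 0.707]
force: [-0.5, 0.1, 0.9]
finger_gap: -0.003
```

```bash

python3 -c "
from h import *
rep((.033,.127),.20)
snap('wrist','wrist5')"
```

```text
t 7.25 tcp [0.6413 0.0636 0.2024] bal [0.0537 0.1201] F [-0.47  0.1   0.89] q [-0.07  0.59  1.41 -0.    1.15 -0.02] gap -0.003
[[-0.001, 0.05, 0.999], [-0.0, 0.999, -0.05], [-1.0, -0.0, -0.001]]
shift tool mm [  2.4   6.8 -20.8] ideal rot err tool deg [-0.35 -0.06  0.02]
```

View pics/wrist5.png

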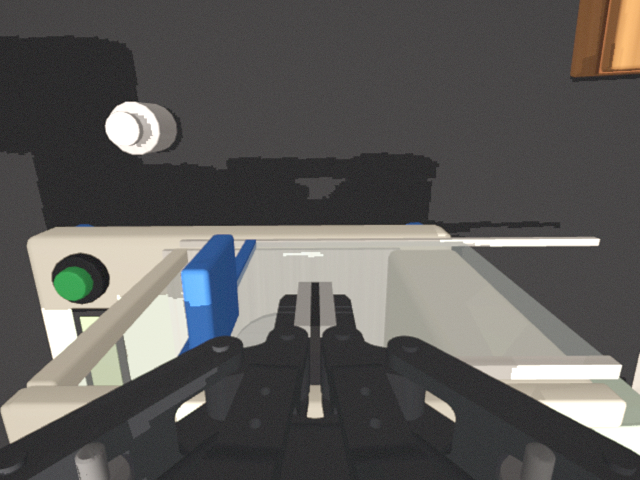

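The fingers at (315,290) lie inside the left tab's sideways span and behind the tab, which is at (210,290). Pushing forward now.

Call:
move_arm(deltas=[0,1,3,-7,0,0,0,0,0,3,-7,0,0,0,0,0,0,-7,0,0,0,0,0,0,-6,0,0,0,0,0,0,-6,0,0,0,0,0,0,-6,0,0,0,0,0,0,-6,0,0,0,0,0,0,-6,0,0,0,0,0,0,-6,0,0,0,0,0,0,0,0,0,0])

```text
t: 8.3
tcp_pos: [0.583, 0.0739, 0.201]
tool_rot: [0.017, 0.708, -0.017, 0.706]
force: [-0.4, -0.2, -0.1]
finger_gap: 0.002
```

Call:
move_arm(deltas=[0,0,0,-5,0,0,0,0,0,0,-5,0,0,0,0,0,0,0,0,0,0])

```text
t: 8.6
tcp_pos: [0.5734, 0.0744, 0.201]
tool_rot: [0.017, 0.708, -0.017, 0.706]
force: [-0.0, -0.3, 0.8]
finger_gap: 0.0
```

```bash

python3 -c "
from h import *
rep((-.025,.127),.20)
snap('wrist','wrist6')"
```

```text
t 8.6 tcp [0.5734 0.0744 0.201 ] bal [-0.0146  0.128 ] F [-0.02 -0.27  0.79] q [-0.06  0.5   1.58 -0.    1.06 -0.02] gap 0.0
[[-0.002, 0.048, 0.999], [-0.0, 0.999, -0.048], [-1.0, -0.0, -0.002]]
shift tool mm [  1.   -1.  -10.4] ideal rot err tool deg [-0.24 -0.12  0.01]
```

View pics/wrist6.png

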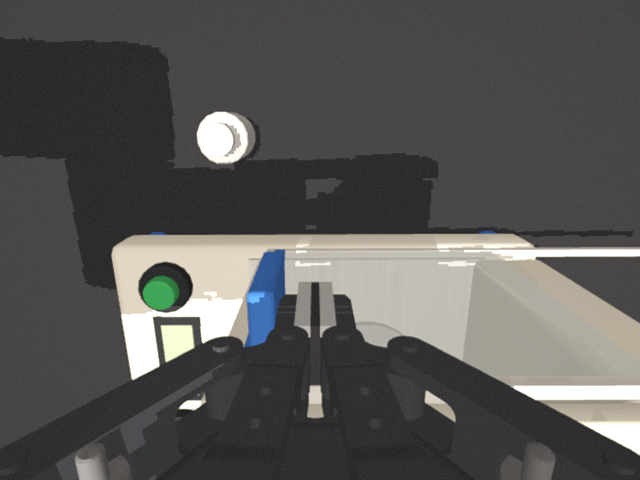

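The left tab at (262,300) is against the fingers. I'll carry on to the stop, about 10 mm more.

Call:
move_arm(deltas=[0,0,0,-4,0,0,0,0,0,0,-4,0,0,0,0,0,0,-4,0,0,0,0,0,0,-4,0,0,0,0,0,0,0,0,0,0])

```text
t: 9.15
tcp_pos: [0.5633, 0.0748, 0.2017]
tool_rot: [0.017, 0.703, -0.017, 0.711]
force: [10.1, -0.1, -7.2]
finger_gap: 0.004
```

Call:
move_arm(deltas=[0,0,0,20,0,0,0,0,0,0,10,0,0,0,0,-40,0,0,0,0,0,0,-40,0,0,0,0,0,0,-30,0,0,0,0,0,0,0,0,0,0,0,0,0,0,0,0,0,0,0])

```text
t: 9.85
tcp_pos: [0.5881, 0.0738, 0.3118]
tool_rot: [0.017, 0.707, -0.017, 0.707]
force: [-0.5, -0.3, -0.7]
finger_gap: 0.001
```

```bash

python3 -c "
from h import *
rep((-.138,.072),.20)
s=snap('top','top7');snap('scene','scene7')
hsv=cv2.cvtColor(s['image'],cv2.COLOR_RGB2HSV)
m=cv2.inRange(hsv,(105,130,70),(122,255,255));k,l,st,c=cv2.connectedComponentsWithStats(m)
for i in range(1,k):
  if st[i,4]>25: print(st[i],c[i],M.T@(onz(s,*c[i],.225)[:2]-O))
"
```

```text
t 9.85 tcp [0.5881 0.0738 0.3118] bal [1.000e-04 1.281e-01] F [-0.49 -0.27 -0.69] q [-0.06  0.4   1.42  0.    1.32 -0.02] gap 0.001
[[0.0, 0.048, 0.999], [0.0, 0.999, -0.048], [-1.0, 0.0, 0.0]]
shift tool mm [ 111.8  -56.6 -137.9] ideal rot err tool deg [-0.24  0.01 -0.  ]
[385 235  20   7 111] [394.7027027  238.24324324] [-0.04558836 -0.12545983]
```

View pics/top7.png

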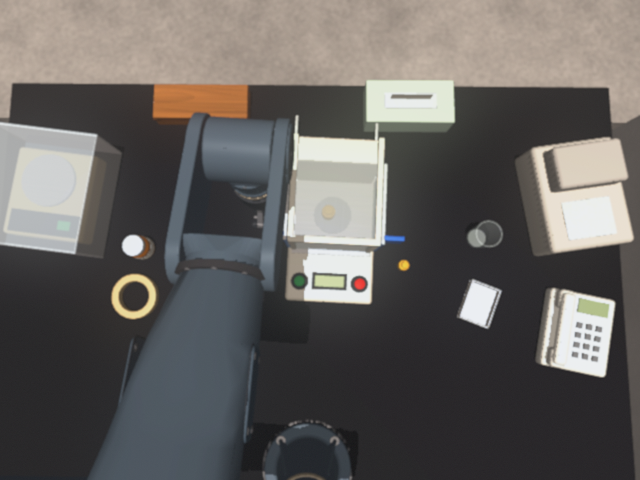

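View pics/scene7.png

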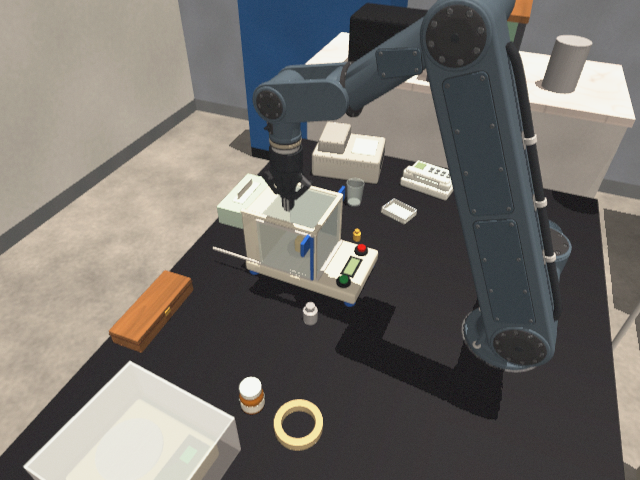

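Call:
move_arm(deltas=[0,0,-14,-35,0,0,0,0,0,-14,-35,0,0,0,0,0,-14,-34,0,0,0,0,0,-14,-34,0,0,0,0,0,0,0,0,0,0,0,40,0,0,0,0,0,0,40,0,0,0,0,0,0,40,0,0,0,0,0,0,40,0,0,0,0,0,0,0,0,0,0,0,0])

```text
t: 10.95
tcp_pos: [0.4442, 0.0252, 0.1464]
tool_rot: [0.018, 0.712, -0.016, 0.702]
force: [-0.3, 0.6, -0.1]
finger_gap: 0.001
```

```bash

python3 -c "
from h import *
rep((-.138,.072),.08)
snap('wrist','wrist8');s=snap('scene','scene8')
d=dict(np.load('pics/scene8.npz'))
im=cv2.cvtColor(s['image'],cv2.COLOR_RGB2BGR)
for y in(.125,-.125):
  p=proj(s,[*(O+M@np.array([-.0456,y])),.225]); print(p); cv2.circle(im,tuple(int(round(4*a)) for a in p),8,(0,0,255),1,shift=2)
cv2.imwrite('pics/s8c.png',cv2.resize(im[150:340,220:420],None,fx=3,fy=3))
"
```

```text
t 10.95 tcp [0.4442 0.0252 0.1464] bal [-0.1416  0.0732] F [-0.34  0.6  -0.08] q [-0.2   0.44  1.95  0.    0.77 -0.15] gap 0.001
[[-0.013, 0.048, 0.999], [0.003, 0.999, -0.048], [-1.0, 0.002, -0.013]]
shift tool mm [66.4 -1.4  4.5] ideal rot err tool deg [-0.26 -0.77 -0.12]
[305.54581275 239.25240237]
[341.87836943 188.94995329]
```

View pics/s8c.png

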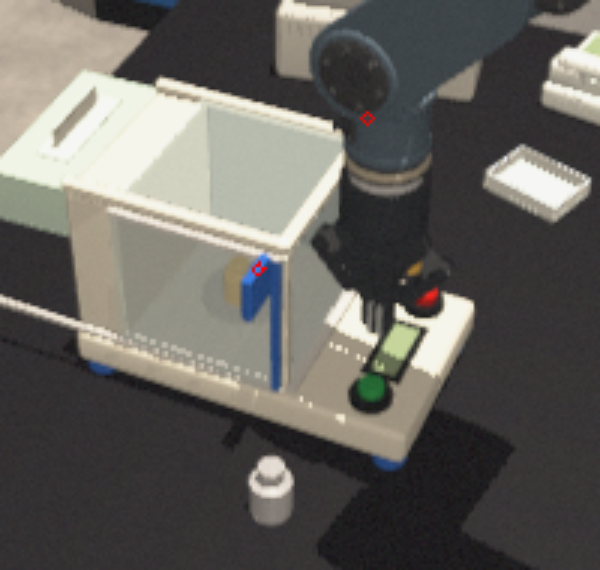

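View pics/wrist8.png

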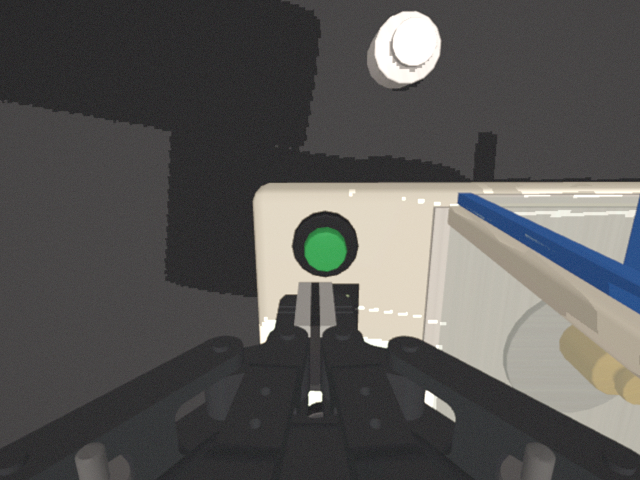

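The left tab's upper edge lies on the predicted shut position (red mark). The tip is just behind the green key in the wrist view, where the key is at (325,248). I'll let the arm settle, then check the key position from the wrist camera.

Call:
move_arm(deltas=[0,0,-1,2,0,0,0,0,20,0,0,0,0,0,0,0,0,0,0,0,0,0,0,0,0,0,0,0])

```text
t: 11.45
tcp_pos: [0.451, 0.0232, 0.1327]
tool_rot: [0.017, 0.706, -0.017, 0.708]
force: [0.0, 0.9, -0.2]
finger_gap: 0.002
```

```bash

python3 -c "
from h import *
rep((-.138,.072),.08)
s=snap('wrist','wrist9')
hsv=cv2.cvtColor(s['image'],cv2.COLOR_RGB2HSV)
m=cv2.inRange(hsv,(50,120,40),(80,255,255));k,l,st,c=cv2.connectedComponentsWithStats(m)
i=1+np.argmax(st[1:,4]);print(st[i],c[i],[onz(s,*c[i],z).round(4) for z in (.07,.078)])
v,u=np.where(l==i);print(np.median(s['depth'][v,u]));f=240/np.tan(np.radians(s['fovy'])/2);d=s['depth'][v,u];P=(np.c_[(u-s['cx'])/f*d,(v-s['cy'])/f*d,d]-s['t'])@s['R'];print(np.percentile(P,[3,50,97],axis=0).round(4))
"
```

```text
t 11.45 tcp [0.451  0.0232 0.1327] bal [-0.1347  0.0714] F [ 0.03  0.95 -0.21] q [-0.2   0.47  1.96  0.    0.72 -0.15] gap 0.002
[[0.002, 0.048, 0.999], [-0.0, 0.999, -0.048], [-1.0, -0.0, 0.003]]
shift tool mm [52.7  0.6 -3.4] ideal rot err tool deg [-0.24  0.14  0.02]
[ 289  230   46   48 1697] [311.3942251 253.4749558] [array([0.4477, 0.0224, 0.07  ]), array([0.4479, 0.0253, 0.078 ])]
0.21104163
[[0.4367 0.012  0.0673]
 [0.4479 0.0246 0.076 ]
 [0.4588 0.035  0.0774]]
```

View pics/wrist9.png

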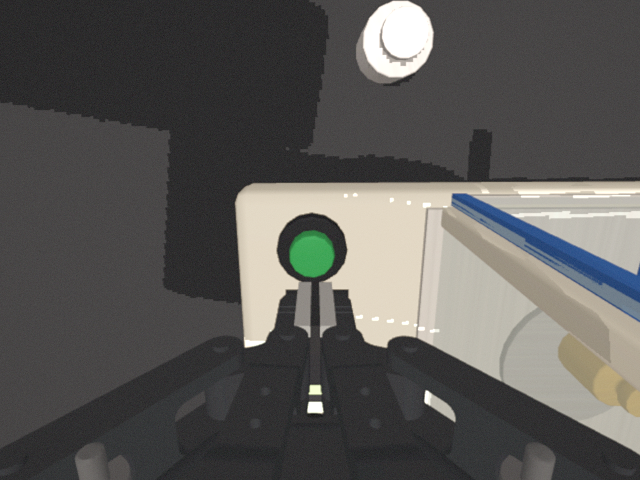

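Call:
move_arm(deltas=[0,20,1,-3,0,0,0,0,20,0,0,0,0,0,0,8,0,0,0,0,0,0,0,0,0,0,0,0,0,0,0,0,0,0,0])

```text
t: 12.0
tcp_pos: [0.4477, 0.0243, 0.084]
tool_rot: [0.017, 0.706, -0.017, 0.707]
force: [0.4, 0.3, 0.1]
finger_gap: 0.001
```

Call:
move_arm(deltas=[0,3,0,0,0,0,0,0,3,0,0,0,0,0,0,3,0,0,0,0,0,0,0,0,0,0,0,0])

```text
t: 12.4
tcp_pos: [0.4476, 0.0243, 0.0743]
tool_rot: [0.017, 0.707, -0.017, 0.707]
force: [0.7, 0.7, 3.3]
finger_gap: -0.004
```

Key contact. Pressing on to the bottom.

Call:
move_arm(deltas=[0,2,0,0,0,0,0,0,2,0,0,0,0,0,0,2,0,0,0,0,0,0,0,0,0,0,0,0])

```text
t: 12.8
tcp_pos: [0.4477, 0.0244, 0.0706]
tool_rot: [0.017, 0.706, -0.017, 0.708]
force: [-2.7, 0.3, 27.3]
finger_gap: -0.001
```

Bottomed out: 27 N at z = 0.0706, about 6 mm below the key's top. Releasing and lifting clear.

Call:
move_arm(deltas=[0,-5,0,0,0,0,0,0,-15,0,0,0,0,0,0,-40,0,0,0,0,0,0,-40,0,0,0,0,0,0,-40,0,0,0,0,0,0,-40,-40,0,0,0,0,0,-30,-40,0,0,0,0,0,0,-40,0,0,0,0,0,0,0,0,0,0,0,0,0,0,0,0,0,0])

```text
t: 13.8
tcp_pos: [0.4407, -0.091, 0.2731]
tool_rot: [0.018, 0.708, -0.017, 0.706]
force: [-0.5, 0.3, -0.6]
finger_gap: -0.002
```

```bash

python3 -c "
from h import *
rep()
s=snap('wrist','wrist10');s=snap('top','top10');a=snap('scene','scene10')
for n,s in (('top',s),('scene',a)):
  hsv=cv2.cvtColor(s['image'],cv2.COLOR_RGB2HSV)
  m=cv2.inRange(hsv,(105,130,70),(122,255,255));k,l,st,c=cv2.connectedComponentsWithStats(m)
  for i in range(1,k):
    if 25<st[i,4]<1500: print(n,st[i],c[i],M.T@(onz(s,*c[i],.225)[:2]-O))
  m=cv2.inRange(hsv,(50,120,40),(80,255,255));v,u=np.where(m>0)
  f=240/np.tan(np.radians(s['fovy'])/2);d=s['depth'][v,u];P=(np.c_[(u-s['cx'])/f*d,(v-s['cy'])/f*d,d]-s['t'])@s['R'];P=P[(abs(P[:,0]-.448)<.02)&(abs(P[:,1]-.025)<.02)];print('key',len(P),np.median(P,0) if len(P) else 0)
for n in('top','scene'):
  cv2.imwrite('pics/d_%s.png'%n,cv2.absdiff(np.load('pics/%s0.npz'%n)['image'],np.load('pics/%s10.npz'%n)['image']))
"
```

```text
t 13.8 tcp [ 0.4407 -0.091   0.2731] bal [-0.14  -0.043] F [-0.54  0.31 -0.61] q [-0.45  0.23  1.8   0.    1.11 -0.4 ] gap -0.002
[[-0.002, 0.05, 0.999], [0.001, 0.999, -0.05], [-1.0, 0.001, -0.002]]
top [264 229  19   7 114] [272.74561404 232.28070175] [-0.04590476  0.12534995]
top [385 235  20   7 119] [394.46218487 238.33613445] [-0.04580543 -0.12497249]
key 86 [0.44671596 0.02349749 0.07617587]
scene [338 186   7  15  49] [342.14285714 191.08163265] [-0.05037819 -0.11517717]
scene [301 235  12  45 240] [307.55       249.87916667] [-0.06756965  0.15990149]
scene [344 302  11   5  28] [348.21428571 304.32142857] [-0.22600685  0.28635388]
key 65 [0.44809149 0.02868892 0.07652542]
```

View pics/scene10.png

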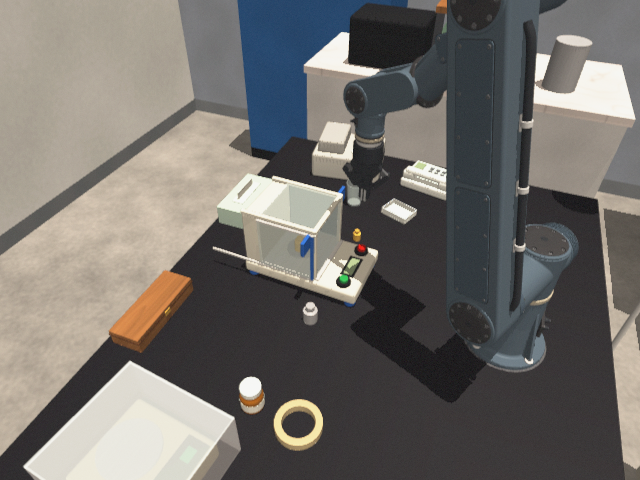

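View pics/top10.png

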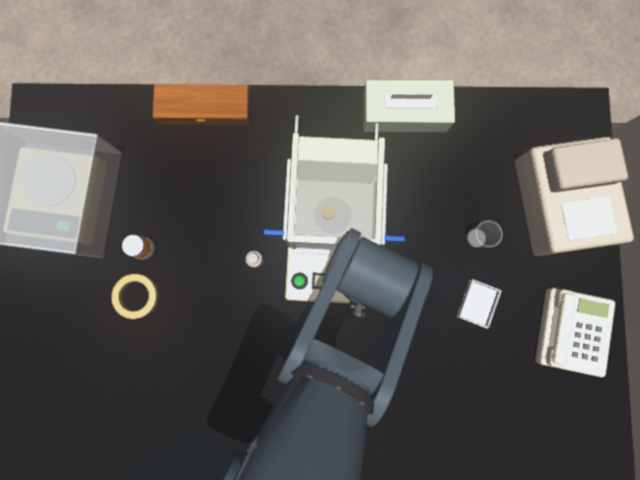

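Both tabs sit at the same shut position, top-view pixels (273,232) and (394,238), balance x about -46 mm. The green key is back up, with its top at 76 mm. The check weight at (328,212), the other weights and the bench objects are where they were, and the arm is touching nothing.

```bash
python3 -c "
from h import *
print(job.sign_off())"
```

```text
the job is handed in; nothing more can be done
None
```

I pushed both glass doors shut by their blue tabs, right then left. Then I pressed the green key to its stop, let it come up, and handed the job in at about 14 s.

- **Doors:** each push ended at a hard stop (13 N on the right, 10 N on the left). The last top picture puts both tabs at the same balance x, about -46 mm.
- **Green key:** it bottomed out at 27 N, about 6 mm below its rest height. Afterwards its top measured 76 mm again, as before the press.
- **Everything else:** in the last pictures the check weight, both other weights, beaker, tape, jar and tray stand where they were. The fingers never went near the red key while low, and the arm touches nothing.
- **Not checked:** the end state of the objects was judged by eye. I made difference pictures but did not look at them.

No check failed or disagreed.

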